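Fit a sanding drum in a bench spindle's collet

TASK

Take the orange sanding drum from the wooden bit block and set its steel shank gently down into the collet of the bench spindle until it stands fully home. Then turn the round brass collet nut clockwise until you feel the torque rise and the jaws grip the shank snugly, about 0.3 N m harder than it turned freely, without overtightening it, and let go. Leave the other two bits, the knife and the plywood fret where they are.

Things in the scene. Friction and masses are not known exactly. Their poses are not given: they have to be found in the camera images.
- spindle: bench spindle, fixed: grey housing 150 x 120 mm, 62 mm high, with an upright aluminium nose (38 mm across) that carries a brass collet nut. Origin on the bench straight under the spindle axis (the housing reaches from -55 to +95 mm along its x and 60 mm either way along y); z up along the spindle axis
- collet_mouth (a point): centre of the collet's mouth, at the top of the nut, 114 mm above the bench. The opening in the nut is 20 mm wide; in it four jaws with bevelled tops leave a hole 11.2 to 17.5 mm wide at the start (unknown; it shrinks as the nut is tightened). From 20 mm below the mouth a fixed bore 11.2 mm wide with a bevelled edge guides the shank's end
- collet_floor (a point): centre of the bottom of the bore, 32 mm below the mouth, where the foot of the shank rests when fully home
- nut_grip (a point): centre of the round knurled brass nut (44 mm wide, 24 mm high), on the axis, 12 mm below the mouth; grasp it from any side. It tightens clockwise seen from above. Its drag is an even 0.32 N m till the jaws meet the shank after 0.2 to 1.25 rad (unknown); then torque climbs 1.1 N m per rad. 0.3 N m above free turning (read alike) is well tightened, under 0.2 loose, over 0.42 too tight. It stays where left
- drum_head (a point): centre of the orange sanding drum's head, 28 mm in diameter and 22 mm high, on top of a steel shank 10 mm thick. Its z axis runs up the shank. The whole bit is 68 mm long: foot of the shank 57 mm below this point, underside of the head 11 mm below it. Weight about 100 g. When fully home in the collet, this point is 25 mm above the mouth and the head's top 36 mm above it
- drum_foot (a point): centre of the lower end of the sanding drum's shank
- block: wooden bit block, fixed, 60 x 210 mm and 36 mm high, origin under its centre, long side along its y. Three holes 12 mm wide and 26 mm deep at -70, 0 and +70 mm along its y hold three bits standing upright in any order
- stone_head (a point): centre of the head of the green grinding stone, 22 mm in diameter and 22 mm high, on a like shank; a bystander standing in the block
- felt_head (a point): centre of the head of the white felt polisher, 28 mm in diameter and 22 mm high, on a like shank; a bystander standing in the block
- knife: hobby knife with black handle, 160 mm long and 12 mm thick, lying on the mat along its x; a bystander
- fret: thin plywood fret, 108 x 90 mm and 4 mm thick, lying on the mat, origin under its centre; a bystander
- jaw0: one of the four equal steel collet jaws inside the nut; all squeeze alike, by about 95 N per rad of nut turned after they meet the shank; 16 to 38 N a jaw is a proper grip. Its origin lies on the spindle axis, 19 mm below the mouth
- nut: the same brass collet nut; origin on the axis, 24 mm below the mouth, level with its underside
- nose: fixed nose of the spindle with the bore that takes the end of the shank; origin on the axis at the housing top, 62 mm above the bench. The bit is to be set down in it gently: never more than 35 N
There are look-alikes about, which are no part of the job. There is more than one size of the part that bears drum_head; the job needs the middle-sized.

How it is judged:
On the way, in this order (a step that is already met when the one before it is completed fails the run):
1. the drum's shank stands fully home in the collet, with the nut not yet gripping it (z of drum_foot in the frame of collet_floor below 0.002 m and horizontal distance between drum_foot and collet_floor below 0.002 m and contact force between drum and jaw0 below 16 N), for 0.2 s.
2. the nut is turned until the jaws grip the shank (contact force between drum and jaw0 above 16 N and contact force between the fingers and drum below 0.1 N), for 0.2 s.
At the end, for the whole second after the job is handed in: The sanding drum stands upright (within 0.06 rad) in the collet, its foot within 3 mm of the collet floor and 2 mm of the axis, at rest, and the jaws hold its shank with more than 16 N each after the robot has let go (z of drum_foot in the frame of collet_floor below 0.003 m and horizontal distance between drum_foot and collet_floor below 0.002 m and angle between drum_head's own z axis and vertical below 0.06 rad and contact force between drum and jaw0 above 16 N and linear speed of drum below 0.02 m/s); the robot touches nothing.
It fails at once if the nut is overtightened: a jaw squeezes the shank with more than 38 N (contact force between drum and jaw0 above 38 N).
It fails at once if the bit is forced: more than 35 N between the drum and the spindle's nose or nut (contact force between drum and nut above 35 N or contact force between drum and nose above 35 N).
It fails at once if another bit is lifted out or knocked over (distance of any of stone_head, felt_head from where it was at the start of the episode above 0.015 m).
It fails at once if the knife or the fret is pushed away (distance of any of knife, fret from where it was at the start of the episode above 0.02 m).
It also fails if it takes over 72 s, if anything falls off the work surface, if the arm or the gripper's body presses on something with over 40 N, if the wrist force passes 120 N, or if a joint passes its speed limit or range.

ROBOT

A 7-joint arm with a two-finger parallel gripper is mounted at the origin on the work surface. World frame = base frame: x ahead of the robot, y to its left, z up, the work surface at z = 0. Lengths are in m, angles in rad, forces in N, time in s.
With the tool pointing down it reaches from about 0.425 to 0.875 m from the base axis. Payload 4.7 kg.
Tool frame: the origin (TCP) lies between the finger pads; the fingertips stand 14 mm ahead of it and the grasp point (between the pads) lies 5 mm behind it; z points along the fingers, y is the line along which they close (so a half turn about z gives the same grasp; the last joint's range is limited). The gripper opens to 87 mm and grips with 3 to 60 N. Pads are 19 mm wide; open, the fingers measure 117 mm over their backs; the gripper's body (75 mm by 190 mm) begins 51 mm behind the grasp point.
Start: joints at [-1.311, 0.321, -0.07, 1.45, 0.023, 1.371, -0.057], TCP at [0.158, 0.63, 0.237] pointing down, gripper open.
Joint ranges: [-2.86, 2.86], [-0.3, 2.09], [-1.38, 1.24], [0.06, 2.45], [-1.56, 4.7], [0.09, 2.05], [-2.69, 2.69]. Speed limits (rad/s): [2.57, 2.57, 3.14, 3.14, 3.14, 3.14, 3.14].

INTERFACE

Orientations are given as a rotation vector (axis times angle).
In Python, from bench import ctrl gives the robot as it stands.
- The arm moves only by the tool step_arm, never from a script. Its argument "commands" is a list of rows, each an object with "travel": the shift along the tool's x, y, z in m, a list of three; "turn": the turn, a rotation vector about the tool's x, y, z in degrees, a list of three. A call has 1 to 5 rows; each row is the pose to reach, as a shift and turn from the pose commanded when the call began, along the tool's axes at that moment; what a row does not reach only later rows make up. A row lasts 1/10 s, in which the tool goes at most 50 mm and 8.59 degrees, less where a joint would pass 70% of its speed; a pose out of reach is approached as far as the arm can. A call with a gripper value outside its range is refused whole. "gripper" is the opening, from 0 (shut) to 1 (fully open), set as the call begins (left out, the last holds). The fingers move at their own pace and stop on an object; "force" is the grip in N (left out, the last holds). Time passes only in rows, so rows that repeat a pose let the fingers close. It gives the time, the measured TCP pose, the force, the opening and the grip force at its end, in the units of the state.
- ctrl.get_state(): the state, without advancing time (a new reading comes with each control period).
- ctrl.get_image(name): name is "scene" or "top" or "wrist"; returns the picture (384x512x3 uint8, red, green, blue); there is no depth.
- ctrl.camera_model(name): a dict with "fx", "fy", "cx", "cy" (pixels), "R" (3x3) and "t" (3): a world point X has camera coordinates R X + t; the wrist camera has in their place "T_tool_cam" (4x4, takes a point from camera to tool coordinates, whose origin is the TCP and whose axes are the flange's). Camera axes: x right, y down, z forward; pixel columns grow to the right and rows downward; lengths in m; the calibration is good to about 2 mm. The wrist camera is an equidistant fisheye: a pixel r from the principal point sees the ray r / f radians off the axis. A picture is of the moment at which its call begins: read the wrist's pose just before it. camera_model takes no time and is no camera call.
- ctrl.close_job(): hands the job in; it is judged then, once.
The state is a dict: "time": time; "joint_positions": joint angles; "qd": joint speeds; "joint_torque": joint torques, N m; "position": TCP position; "tool_rot": TCP orientation; "ft_force": force on the tool from outside, world axes, zero at the start; "torque": the same for the moment, N m; "grip_width": opening from 0.0 (shut) to 1.0 (fully open); "grip_force": force on a finger pad.
Only numpy, scipy, OpenCV 4.12 (cv2) and the standard library are available. Lean on these libraries where they do the work, as an engineer would, in place of code of your own. Each camera call takes 0.05 s, during which the arm holds its last target. There are 200 camera calls.

## Working session

There is one attempt and no reset: what is moved stays moved. The work goes in short steps, Python scripts to look and compute and a tool call to move; the robot and the scene stay as the last step left them, time stands still between calls to the robot, and variables do not carry over. Pictures are saved under pics/ and viewed, at most 10 in all, crops included, and the job is handed in when it is done.

Besides the shell and the picture viewer there is one more tool, called after "Emit:" by a JSON object that holds its "api" and its "payload", one argument or row to a line. step_arm: Moves the arm, as the interface text tells. Its arguments: {"type":"object","properties":{"commands":{"type":"array"},"gripper":{"type":"number"},"force":{"type":"number"}},"required":["commands"]}

```bash
mkdir -p pics; ls; python3 - <<'E'
from bench import ctrl
import cv2,numpy as np
s=ctrl.get_state();print({k:np.round(v,3) for k,v in s.items()})
a=ctrl.get_image("scene");b=ctrl.get_image("top")
for n,i in(("scene",a),("top",b)):cv2.imwrite(f"pics/{n}0.png",i[:,:,::-1])
cv2.imwrite("pics/both0.png",cv2.resize(np.vstack([a,b])[:,:,::-1],None,fx=.78,fy=.78))
for n in("scene","top","wrist"):print(n,ctrl.camera_model(n))
E
```

```text
pics
{'time': np.float64(0.0), 'joint_positions': array([-1.311,  0.322, -0.07 ,  1.452,  0.023,  1.371, -0.057]), 'qd': array([-0.001,  0.001,  0.   , -0.002, -0.   , -0.001,  0.002]), 'joint_torque': array([ 0.0000e+00, -4.9128e+01, -4.0400e-01, -3.1253e+01, -6.4000e-02,
        4.4000e-02,  0.0000e+00]), 'position': array([0.158, 0.63 , 0.235]), 'tool_rot': array([-3.850e-01, -3.118e+00,  3.000e-03]), 'ft_force': array([-0.568, -1.285,  0.541]), 'torque': array([ 0.031,  0.043, -0.012]), 'grip_force': np.float64(0.0), 'grip_width': np.float64(0.999)}
scene {'fx': 350.57575698795654, 'fy': 350.57575698795654, 'cx': 259.1364585723441, 'cy': 192.76738172144553, 'R': array([[-0.56222316,  0.82696302, -0.00610528],
       [ 0.47102278,  0.31414635, -0.82428733],
       [-0.67973719, -0.46630916, -0.56613878]]), 't': array([ 0.32812284, -0.13142161,  1.27760962])}
top {'fx': 360.58366705651207, 'fy': 360.58366705651207, 'cx': 252.8510474145138, 'cy': 189.8126884541864, 'R': array([[-2.64518632e-04, -9.99723687e-01, -2.35048730e-02],
       [-9.90298707e-01,  3.52799232e-03, -1.38910132e-01],
       [ 1.38954675e-01,  2.32401011e-02, -9.90026008e-01]]), 't': array([-0.04099923,  0.52333448,  0.76290953])}
wrist {'fx': 297.3186396354542, 'fy': 297.3186396354542, 'cx': 255.83549362628574, 'cy': 189.616090142636, 'T_tool_cam': array([[-1.34704626e-03, -9.54737902e-01, -2.97445331e-01,
         8.24759281e-02],
       [ 9.99998693e-01, -1.55201826e-03,  4.52944253e-04,
        -1.71442440e-05],
       [-8.94083630e-04, -2.97444332e-01,  9.54738744e-01,
        -1.47567424e-01],
       [ 0.00000000e+00,  0.00000000e+00,  0.00000000e+00,
         1.00000000e+00]])}
```

View pics/top0.png

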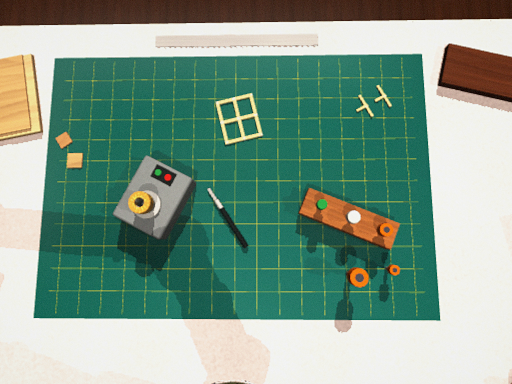

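View pics/scene0.png

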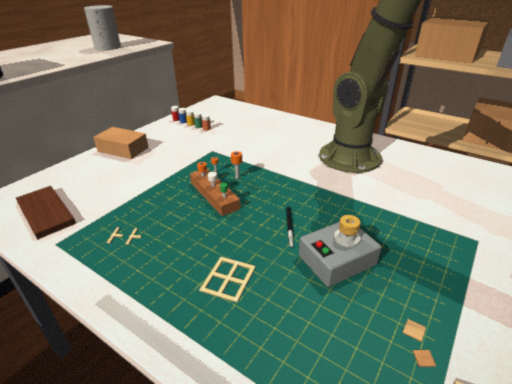

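The top view shows the block with green (322,204), white (354,217) and orange (386,230). Two loose orange look-alikes, one bigger and one smaller, stand at (360,277) and (394,270). The nut is at (139,203) and the knife lies between the nut and the block. The scene view agrees.

```bash
cat > h.py <<'E'
import numpy as np,cv2
from bench import ctrl
from scipy.spatial.transform import Rotation as Ro
def ray(name,u,v,st=None):
    m=ctrl.camera_model(name)
    if name=="wrist":
        x=np.array([u-m["cx"],v-m["cy"]]);r=np.hypot(*x);th=r/m["fx"]
        d=np.r_[x/max(r,1e-9)*np.sin(th),np.cos(th)]
        T=m["T_tool_cam"];Rw=Ro.from_rotvec(st["tool_rot"]).as_matrix()
        return Rw@T[:3,3]+st["position"],Rw@T[:3,:3]@d
    d=np.array([(u-m["cx"])/m["fx"],(v-m["cy"])/m["fy"],1.])
    return -m["R"].T@m["t"],m["R"].T@d
def onz(name,u,v,z,st=None):
    c,d=ray(name,u,v,st);return c+d*(z-c[2])/d[2]
def blobs(im,lo,hi,amin=15):
    h=cv2.cvtColor(im,cv2.COLOR_RGB2HSV);k=cv2.inRange(h,np.array(lo),np.array(hi))
    n,_,s,c=cv2.connectedComponentsWithStats(k)
    return [(np.round(c[i],1),s[i].tolist()) for i in range(1,n) if s[i][4]>=amin]
COL=dict(orange=((5,190,150),(14,255,255)),brass=((18,120,120),(30,255,255)),white=((0,0,190),(180,60,255)),green=((45,150,60),(68,255,255)),)
def world(st,tgt):
    "shift in tool axes to reach world point"
    return Ro.from_rotvec(st["tool_rot"]).inv().apply(np.array(tgt)-st["position"])
E
python3 - <<'E'
from h import *
for n in("top","scene"):
    im=cv2.imread(f"pics/{n}0.png")[:,:,::-1].copy()
    for c in("orange","brass","green"):
        for p,s in blobs(im,*COL[c]):
            print(n,c,p,s,[np.round(onz(n,*p,z)[:2],3) for z in (.078,.114,0)])
print(onz("top",354,217,.078))
print(Ro.from_rotvec(ctrl.get_state()["tool_rot"]).as_matrix().round(3))
E
```

```text
top orange [358.4 224.1] [354, 219, 8, 11, 23] [array([ 0.445, -0.26 ]), array([ 0.444, -0.25 ]), array([ 0.449, -0.281])]
top orange [386.9 230. ] [377, 221, 19, 19, 136] [array([ 0.433, -0.318]), array([ 0.432, -0.305]), array([ 0.435, -0.344])]
top orange [370.4 228.5] [365, 223, 12, 12, 33] [array([ 0.436, -0.284]), array([ 0.435, -0.273]), array([ 0.439, -0.307])]
top orange [388.9 243.3] [384, 240, 9, 9, 23] [array([ 0.406, -0.32 ]), array([ 0.407, -0.308]), array([ 0.406, -0.347])]
top orange [393.9 269.5] [389, 265, 11, 10, 53] [array([ 0.354, -0.328]), array([ 0.357, -0.315]), array([ 0.348, -0.355])]
top orange [356.1 275.3] [350, 268, 18, 19, 64] [array([ 0.342, -0.251]), array([ 0.346, -0.242]), array([ 0.335, -0.271])]
top orange [362.2 279.4] [354, 272, 14, 14, 36] [array([ 0.334, -0.263]), array([ 0.338, -0.253]), array([ 0.326, -0.284])]
top brass [11.4 78.6] [0, 65, 25, 28, 463] [array([0.77 , 0.496]), array([0.753, 0.469]), array([0.807, 0.553])]
top brass [13.6 99.2] [0, 91, 26, 15, 123] [array([0.722, 0.486]), array([0.707, 0.46 ]), array([0.754, 0.543])]
top bras
[... 962 characters left out ...]
9 167.2] [198, 163, 8, 9, 44] [array([ 0.452, -0.303]), array([ 0.497, -0.258]), array([ 0.357, -0.4  ])]
scene brass [189.4 120.2] [186, 116, 8, 10, 56] [array([ 0.205, -0.585]), array([ 0.266, -0.522]), array([ 0.074, -0.723])]
scene brass [348.8 224.5] [339, 215, 21, 21, 327] [array([0.46 , 0.176]), array([0.503, 0.188]), array([0.365, 0.148])]
scene green [223.6 186.5] [221, 183, 7, 9, 48] [array([ 0.497, -0.178]), array([ 0.538, -0.142]), array([ 0.408, -0.257])]
scene green [325.1 250.2] [322, 247, 7, 7, 34] [array([0.571, 0.167]), array([0.608, 0.18 ]), array([0.493, 0.138])]
[ 0.45999631 -0.25165862  0.078     ]
[[-0.97   0.243 -0.   ]
 [ 0.243  0.97  -0.002]
 [-0.    -0.002 -1.   ]]
```

Emit:
{"api": "step_arm", "payload": {
  "commands": [
    {"travel": [-0.04,-0.03,-0.012],"turn": [0,0,5.6]},
    {"travel": [-0.075,-0.062,-0.024],"turn": [0,0,11]},
    {"travel": [-0.11,-0.093,-0.036],"turn": [0,0,17]},
    {"travel": [-0.15,-0.124,-0.05],"turn": [0,0,22.5]},
    {"travel": [-0.19,-0.155,-0.06],"turn": [0,0,28]}
  ],
  "gripper": 0.6
}}

```text
time: 0.6
position: [0.3031, 0.4354, 0.2963]
tool_rot: [-1.133, -2.93, -0.001]
ft_force: [1.1, 0.7, 1.2]
grip_width: 0.646
grip_force: 0.0
```

```bash
python3 - <<'E'
from h import *
s=ctrl.get_state();print(s["time"],s["position"].round(3),s["joint_positions"].round(2),Ro.from_rotvec(s["tool_rot"]).as_matrix().round(3),world(s,[.489,.185,.30]).round(3))
E
```

```text
0.6 [0.303 0.435 0.296] [-1.11  0.04  0.1   1.66 -0.    1.44 -0.18] [[-0.74   0.673  0.   ]
 [ 0.673  0.74   0.001]
 [ 0.     0.    -1.   ]] [-0.306 -0.06  -0.004]
```

Emit:
{"api": "step_arm", "payload": {
  "commands": [
    {"travel": [-0.045,-0.009,0],"turn": [0,0,5]},
    {"travel": [-0.093,-0.018,0],"turn": [0,0,11]},
    {"travel": [-0.141,-0.028,0],"turn": [0,0,16]},
    {"travel": [-0.19,-0.037,0],"turn": [0,0,22]},
    {"travel": [-0.235,-0.046,0],"turn": [0,0,27]}
  ]
}}

```text
time: 1.1
position: [0.4469, 0.243, 0.2956]
tool_rot: [1.787, 2.583, 0.0]
ft_force: [0.6, 0.7, -0.2]
grip_width: 0.6
grip_force: 0.0
```

Emit:
{"api": "step_arm", "payload": {
  "commands": [
    {"travel": [-0.025,0.02,0]},
    {"travel": [-0.05,0.04,0]},
    {"travel": [-0.05,0.04,0]},
    {"travel": [-0.05,0.04,0]}
  ]
}}

```text
$.commands[0]: bad value
```

```bash
python3 - <<'E'
from h import *
s=ctrl.get_state();print(s["time"],s["position"].round(4),s["tool_rot"].round(4),s["joint_positions"].round(2),world(s,[.489,.185,.30]).round(3))
im=ctrl.get_image("wrist");cv2.imwrite("pics/w1.png",im[:,:,::-1])
for p,t in blobs(im,*COL["brass"],60):print(p,t,onz("wrist",*p,.114,s).round(4))
E
```

```text
1.1 [0.4469 0.243  0.2956] [1.7874e+00 2.5835e+00 2.0000e-04] [-0.88 -0.01  0.33  1.71  0.    1.44 -0.19] [-0.069  0.019 -0.004]
[270.6 227.5] [253, 212, 36, 33, 721] [0.4874 0.1854 0.114 ]
[356.5 278.7] [353, 262, 6, 34, 82] [0.6295 0.1523 0.114 ]
```

View pics/w1.png

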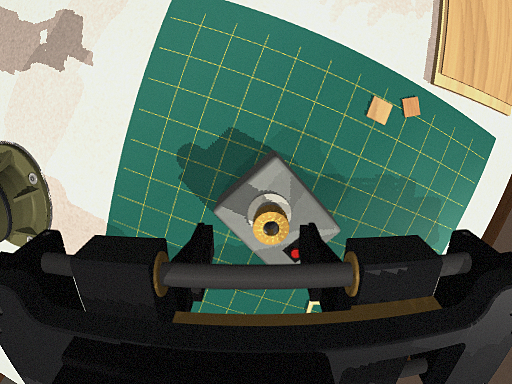

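Nut axis is at about (0.487, 0.185), with the nut at pixel (270,228) and nothing obstructing it. Next the drum.

Emit:
{"api": "step_arm", "payload": {
  "commands": [
    {"travel": [-0.045,-0.018,0],"turn": [0,0,0]},
    {"travel": [-0.09,-0.036,0],"turn": [0,0,0]},
    {"travel": [-0.135,-0.054,0],"turn": [0,0,0]},
    {"travel": [-0.18,-0.072,0],"turn": [0,0,0]},
    {"travel": [-0.225,-0.09,0],"turn": [0,0,0]}
  ]
}}

```text
time: 1.65
position: [0.4415, 0.0013, 0.2955]
tool_rot: [-1.78, -2.588, -0.001]
ft_force: [0.8, 1.0, 0.2]
grip_width: 0.6
grip_force: 0.0
```

Emit:
{"api": "step_arm", "payload": {
  "commands": [
    {"travel": [-0.045,-0.018,0],"turn": [0,0,8.4]},
    {"travel": [-0.09,-0.036,0.01],"turn": [0,0,17]},
    {"travel": [-0.135,-0.054,0.02],"turn": [0,0,25]},
    {"travel": [-0.18,-0.072,0.03],"turn": [0,0,34]},
    {"travel": [-0.225,-0.09,0.04],"turn": [0,0,42.3]}
  ]
}}

```text
time: 2.15
position: [0.4379, -0.2407, 0.2554]
tool_rot: [-2.598, -1.766, -0.002]
ft_force: [2.2, 1.2, -0.6]
grip_width: 0.599
grip_force: 0.0
```

```bash
python3 - <<'E'
from h import *
s=ctrl.get_state();print(s["time"],s["position"].round(4),Ro.from_rotvec(s["tool_rot"]).as_matrix().round(3),s["joint_positions"].round(2),world(s,[.434,-.318,.20]).round(3))
E
```

```text
2.15 [ 0.4379 -0.2407  0.2554] [[ 0.368  0.93   0.001]
 [ 0.93  -0.368  0.001]
 [ 0.001  0.001 -1.   ]] [-0.43 -0.05  0.87  1.81  0.04  1.36  0.05] [-0.073  0.025  0.055]
```

Emit:
{"api": "step_arm", "payload": {
  "commands": [
    {"travel": [-0.04,0.012,0.025],"turn": [0,0,0]},
    {"travel": [-0.073,0.025,0.055],"turn": [0,0,0]},
    {"travel": [-0.073,0.025,0.055],"turn": [0,0,0]},
    {"travel": [-0.073,0.025,0.055],"turn": [0,0,0]}
  ]
}}

```text
time: 2.55
position: [0.4344, -0.3162, 0.1996]
tool_rot: [-2.593, -1.77, 0.004]
ft_force: [0.2, 1.1, 0.6]
grip_width: 0.603
grip_force: 0.0
```

```bash
python3 - <<'E'
from h import *
s=ctrl.get_state();print(s["time"],s["position"].round(4))
im=ctrl.get_image("wrist");cv2.imwrite("pics/w2.png",im[:,:,::-1])
for p,t in blobs(im,*COL["orange"],80):print(p,t,onz("wrist",*p,.078,s).round(4),world(s,onz("wrist",*p,.078,s)).round(4))
E
```

```text
2.55 [ 0.4344 -0.3162  0.1996]
[144.  165.4] [122, 148, 43, 39, 1010] [ 0.3406 -0.2548  0.078 ] [ 0.0231 -0.1093  0.122 ]
[257.5 187. ] [243, 171, 29, 31, 498] [ 0.4353 -0.3156  0.078 ] [0.001  0.001  0.1216]
[194.4 221.2] [185, 213, 21, 20, 165] [ 0.3636 -0.3258  0.078 ] [-0.0346 -0.062   0.1219]
```

View pics/w2.png

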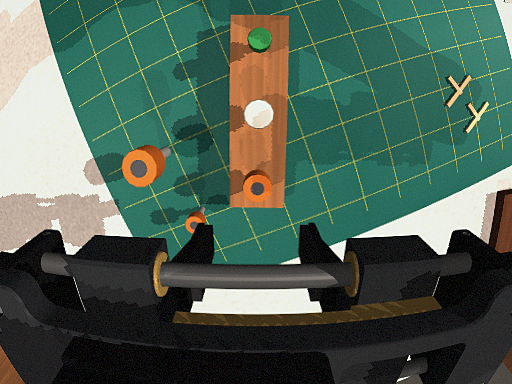

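The drum in the block (257,187) is between the big (144,165) and small (194,221) look-alikes in size, and sits 1 mm from the tool axis. I'll descend onto it.

Emit:
{"api": "step_arm", "payload": {
  "commands": [
    {"travel": [0.001,0.001,0.04],"turn": [0,0,0]},
    {"travel": [0.001,0.001,0.08],"turn": [0,0,0]},
    {"travel": [0.001,0.001,0.115],"turn": [0,0,0]},
    {"travel": [0.001,0.001,0.136],"turn": [0,0,0]},
    {"travel": [0.001,0.001,0.136],"turn": [0,0,0]}
  ]
}}

```text
time: 3.1
position: [0.4364, -0.3124, 0.0633]
tool_rot: [-2.587, -1.775, -0.0]
ft_force: [-1.1, -0.2, 0.1]
grip_width: 0.602
grip_force: 0.0
```

Emit:
{"api": "step_arm", "payload": {
  "commands": [
    {"travel": [0,0,0],"turn": [0,0,0]},
    {"travel": [0,0,0],"turn": [0,0,0]},
    {"travel": [0,0,0],"turn": [0,0,0]},
    {"travel": [0,0,0],"turn": [0,0,0]},
    {"travel": [0,0,0],"turn": [0,0,0]}
  ],
  "gripper": 0.1,
  "force": 12
}}

```text
time: 3.6
position: [0.4372, -0.3161, 0.0658]
tool_rot: [2.592, 1.773, 0.002]
ft_force: [-1.1, 0.7, 5.4]
grip_width: 0.318
grip_force: 11.9
```

Emit:
{"api": "step_arm", "payload": {
  "commands": [
    {"travel": [0,0,-0.02],"turn": [0,0,0]},
    {"travel": [0,0,-0.05],"turn": [0,0,0]},
    {"travel": [0,0,-0.09],"turn": [0,0,0]},
    {"travel": [0,0,-0.13],"turn": [0,0,0]},
    {"travel": [0,0,-0.17],"turn": [0,0,0]}
  ],
  "force": 20
}}

```text
time: 4.1
position: [0.4359, -0.3157, 0.236]
tool_rot: [-2.593, -1.772, 0.0]
ft_force: [-0.1, 0.9, -1.4]
grip_width: 0.313
grip_force: 19.9
```

```bash
python3 - <<'E'
from h import *
s=ctrl.get_state();print(s["time"],s["position"].round(4),s["grip_width"],world(s,[.4875,.185,.23]).round(4))
im=ctrl.get_image("wrist");cv2.imwrite("pics/w3.png",cv2.resize(im[100:384,130:390,::-1],None,fx=2,fy=2))
for p,t in blobs(im,*COL["orange"],80):print(p,t)
E
```

```text
4.1 [ 0.4359 -0.3157  0.236 ] 0.3127514412614137 [ 0.4852 -0.1339  0.0062]
[154.2 159.2] [135, 143, 38, 35, 800]
[200.1 212.2] [191, 204, 18, 18, 178]
```

View pics/w3.png

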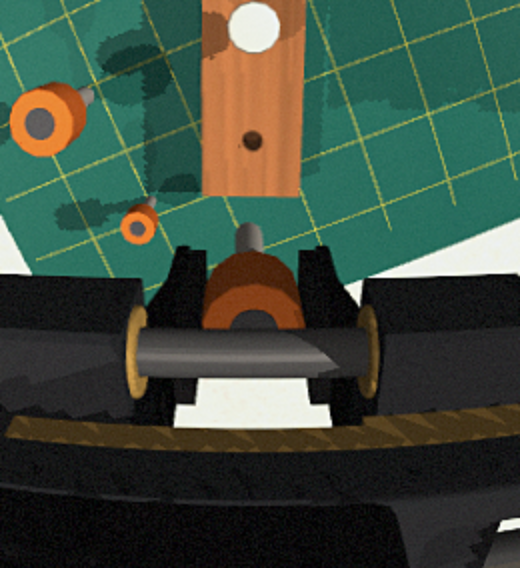

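The drum is held upright. The shank tip shows at crop (248,222), and the block hole is empty at (252,140). I'll carry it back to the spindle.

Emit:
{"api": "step_arm", "payload": {
  "commands": [
    {"travel": [0.045,-0.013,0],"turn": [0,0,0]},
    {"travel": [0.09,-0.026,0],"turn": [0,0,0]},
    {"travel": [0.135,-0.039,0],"turn": [0,0,0]},
    {"travel": [0.18,-0.052,0],"turn": [0,0,0]},
    {"travel": [0.225,-0.065,0],"turn": [0,0,0]}
  ]
}}

```text
time: 4.65
position: [0.4572, -0.0806, 0.2347]
tool_rot: [-2.593, -1.773, -0.002]
ft_force: [0.1, 0.2, -1.8]
grip_width: 0.317
grip_force: 19.9
```

Emit:
{"api": "step_arm", "payload": {
  "commands": [
    {"travel": [0.045,-0.012,0],"turn": [0,0,-8.4]},
    {"travel": [0.09,-0.024,0],"turn": [0,0,-17]},
    {"travel": [0.135,-0.036,0],"turn": [0,0,-25]},
    {"travel": [0.175,-0.046,0],"turn": [0,0,-34]},
    {"travel": [0.2,-0.055,0],"turn": [0,0,-42]}
  ]
}}

```text
time: 5.15
position: [0.4785, 0.1275, 0.2341]
tool_rot: [-1.773, -2.593, -0.0]
ft_force: [0.2, -0.0, -1.4]
grip_width: 0.316
grip_force: 19.9
```

```bash
python3 - <<'E'
from h import *
s=ctrl.get_state();print(s["time"],s["position"].round(4),s["joint_positions"].round(2),Ro.from_rotvec(s["tool_rot"]).as_matrix().round(3),world(s,[.4875,.185,.21]).round(4))
im=ctrl.get_image("wrist");cv2.imwrite("pics/w4.png",cv2.resize(im[100:384,130:390,::-1],None,fx=2,fy=2))
for p,t in blobs(im,*COL["brass"],80):print(p,t,onz("wrist",*p,.114,s).round(4),onz("wrist",t[0]+t[2]/2-.5,t[1]+t[3]/2-.5,.114,s).round(4))
# drum foot in tool frame: pixel (254,211) = +x rim, 0.054 ahead of TCP
st=dict(tool_rot=np.zeros(3),position=np.zeros(3))
print("foot rim tool",onz("wrist",254,211,.054,st).round(4))
E
```

```text
5.15 [0.4785 0.1275 0.2341] [-0.87 -0.03  0.55  1.85  0.01  1.32  0.05] [[-0.363  0.932 -0.   ]
 [ 0.932  0.363  0.   ]
 [ 0.001 -0.    -1.   ]] [0.0503 0.0293 0.0242]
[288.6 135.9] [265, 112, 48, 49, 1396] [0.4877 0.1848 0.114 ] [0.4876 0.1847 0.114 ]
[316.9 280.3] [315, 264, 4, 34, 80] [0.5785 0.0537 0.114 ] [0.5782 0.0533 0.114 ]
foot rim tool [ 0.0034 -0.0017  0.054 ]
```

View pics/w4.png

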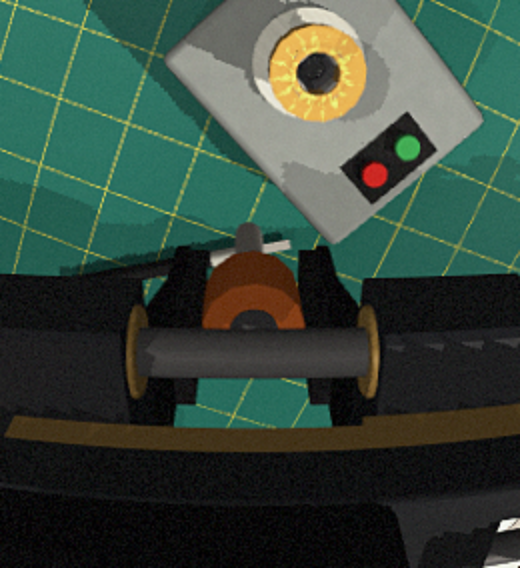

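The nut is in full view at crop (317,72), measured again at (0.4877, 0.1847). The shank tip is at crop (248,225). Next I measure the shank's offset in the tool frame.

```bash
python3 - <<'E'
from h import *
from scipy.optimize import brentq
im=cv2.imread("pics/w3.png")[::2,::2]  # crop origin 130,100
hs=cv2.cvtColor(im,cv2.COLOR_BGR2HSV)
for r in range(109,126):
    row=hs[r,112:138,1].astype(int); c=np.where(row<60)[0]
    print(r+100,row.tolist(),(c.min()+242,c.max()+242) if len(c) else None)
h=cv2.cvtColor(im,cv2.COLOR_BGR2HSV);k=cv2.inRange(h,np.array((3,150,60)),np.array((14,255,255)))
k[:124]=0;k[165:]=0
for r in range(126,165,4):
    c=np.where(k[r,95:158])[0];print(r+100,c.min()+225,c.max()+225)
E
```

```text
209 [153, 161, 163, 171, 93, 86, 153, 169, 158, 154, 159, 160, 156, 161, 160, 162, 157, 155, 157, 160, 155, 157, 160, 166, 164, 167] None
210 [156, 156, 157, 172, 94, 115, 79, 157, 163, 162, 168, 162, 169, 168, 169, 166, 167, 162, 159, 158, 156, 156, 153, 170, 157, 154] None
211 [156, 149, 159, 161, 131, 118, 101, 135, 174, 146, 111, 68, 67, 71, 89, 142, 172, 173, 161, 157, 159, 154, 152, 164, 159, 157] None
212 [157, 156, 151, 168, 168, 102, 125, 87, 98, 55, 16, 34, 34, 29, 23, 31, 95, 151, 165, 168, 161, 159, 151, 151, 160, 154] (np.int64(251), np.int64(257))
213 [152, 154, 155, 158, 164, 137, 108, 110, 45, 28, 39, 36, 34, 31, 32, 29, 24, 46, 112, 153, 153, 153, 158, 157, 165, 158] (np.int64(250), np.int64(259))
214 [154, 160, 160, 159, 155, 167, 98, 48, 38, 21, 22, 28, 24, 29, 30, 37, 38, 25, 103, 157, 159, 151, 159, 154, 156, 156] (np.int64(249), np.int64(259))
215 [151, 155, 156, 156, 157, 162, 97, 4, 33, 22, 26, 32, 21, 18, 33, 36, 35, 33, 47, 135, 164, 153, 152, 152, 159, 165] (np.int64(249), np.int64(260))
216 [145, 155, 153, 153, 162, 143, 70, 29, 33, 21, 22, 24, 24, 32, 33,
[... 863 characters left out ...]
160, 170, 131, 31, 29, 33, 35, 33, 27, 31, 30, 26, 30, 30, 30, 39, 32, 140, 179, 174, 83, 121, 127] (np.int64(248), np.int64(261))
223 [165, 152, 154, 153, 157, 128, 36, 31, 33, 25, 25, 31, 25, 29, 26, 28, 30, 29, 32, 20, 78, 126, 126, 99, 103, 118] (np.int64(248), np.int64(261))
224 [159, 159, 152, 153, 165, 133, 47, 30, 21, 21, 17, 22, 16, 8, 12, 16, 22, 22, 29, 43, 87, 89, 112, 143, 164, 171] (np.int64(248), np.int64(261))
225 [155, 154, 153, 155, 164, 129, 50, 30, 22, 13, 13, 9, 5, 59, 109, 103, 57, 29, 21, 26, 93, 163, 174, 163, 166, 168] (np.int64(248), np.int64(261))
226 252 259
230 243 269
234 238 273
238 236 276
242 234 277
246 233 278
250 233 279
254 232 280
258 232 281
262 231 282
```

```bash
python3 - <<'E'
from h import *
st=dict(tool_rot=np.zeros(3),position=np.zeros(3))
f=onz("wrist",254.4,211.2,.0555,st)-[.005,0,0];hd=onz("wrist",256.4,225.3,.0095,st)-[.014,0,0]
print(f.round(4),hd.round(4),((f-hd)/.046).round(3))
s=ctrl.get_state();print(s["position"].round(4),(world(s,[.4877,.1848,.2])-f*[1,1,0]).round(4))
E
```

```text
[-0.0024 -0.0014  0.0555] [-0.0021 -0.0001  0.0095] [-0.006 -0.029  1.   ]
[0.4779 0.1318 0.2339] [0.0478 0.0303 0.034 ]
```

Emit:
{"api": "step_arm", "payload": {
  "commands": [
    {"travel": [0.024,0.0145,0.0],"turn": [-0.7,0,0]},
    {"travel": [0.0478,0.0289,0.02],"turn": [-1.5,0,0]},
    {"travel": [0.0478,0.0289,0.034],"turn": [-1.5,0,0]},
    {"travel": [0.0478,0.0289,0.034],"turn": [-1.5,0,0]},
    {"travel": [0.0478,0.0289,0.034],"turn": [-1.5,0,0]}
  ]
}}

```text
time: 5.7
position: [0.489, 0.1773, 0.2005]
tool_rot: [1.78, 2.571, 0.032]
ft_force: [-0.5, 0.6, -1.4]
grip_width: 0.312
grip_force: 19.9
```

```bash
python3 - <<'E'
from h import *
s=ctrl.get_state();R=Ro.from_rotvec(s["tool_rot"]).as_matrix()
print(s["time"],s["position"].round(4),R.round(3),(s["position"]+R@[-.0024,-.0014,.0555]).round(4))
im=ctrl.get_image("wrist");cv2.imwrite("pics/w5.png",cv2.resize(im[150:300,190:330,::-1],None,fx=4,fy=4))
im=ctrl.get_image("scene");cv2.imwrite("pics/s5.png",cv2.resize(im[140:290,270:430,::-1],None,fx=4,fy=4))
E
```

```text
5.7 [0.489  0.1773 0.2005] [[-0.352  0.936  0.024]
 [ 0.936  0.352  0.008]
 [-0.001  0.025 -1.   ]] [0.4898 0.175  0.145 ]
```

View pics/w5.png

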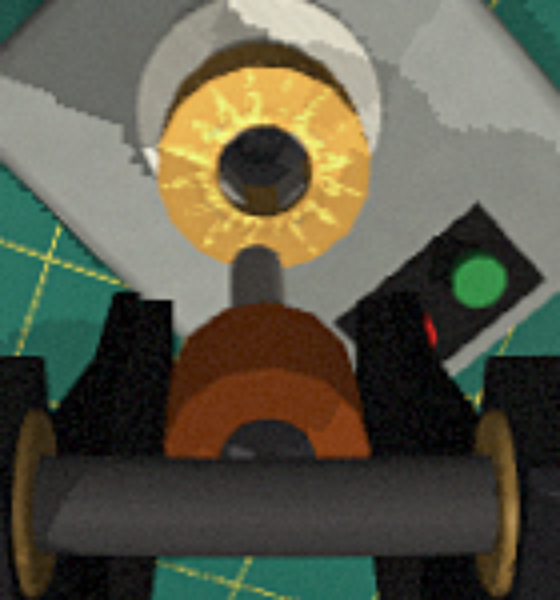

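View pics/s5.png

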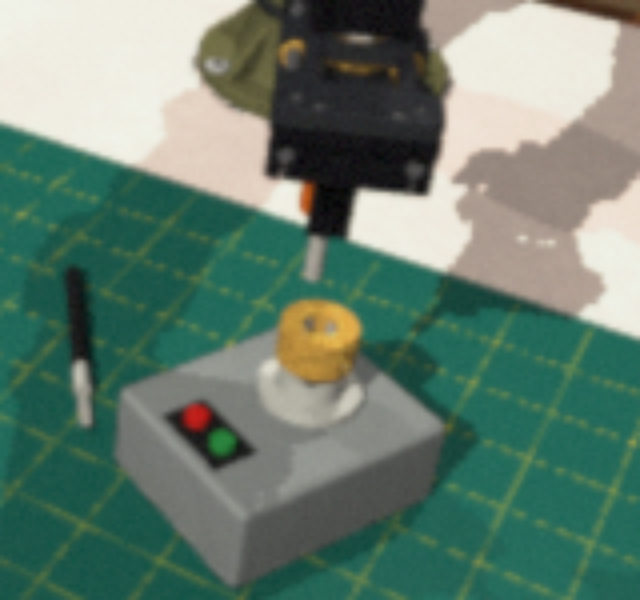

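The nut hole is at w5 crop (264,170) with the foot in front of it at (257,245); the scene view shows the shank upright above and short of the nut. I'll measure the remaining offset in one image.

```bash
cat > m.py <<'E'
from h import *
def meas():
    s=ctrl.get_state();R=Ro.from_rotvec(s["tool_rot"]).as_matrix()
    im=ctrl.get_image("wrist");h=cv2.cvtColor(im,cv2.COLOR_RGB2HSV)
    k=cv2.inRange(h,np.array((15,100,130)),np.array((32,255,255)));k[:,:200]=0;k[:,320:]=0;k[245:]=0
    n,l,q,c=cv2.connectedComponentsWithStats(k);i=1+np.argmax(q[1:,4])
    t=q[i]; hull=cv2.convexHull(np.argwhere(l==i)[:,::-1].astype(np.int32));e=cv2.minEnclosingCircle(hull)
    print(s["time"],s["position"].round(4),"box",t.tolist(),"circ",np.round(e[0],1),round(e[1],1))
    # dark hole inside the nut
    v=h[:,:,2];kk=np.zeros_like(v);cv2.fillPoly(kk,[hull],255);kk[(v>110)]=0;kk[min(208,t[1]+t[3]):]=0
    n,l,q,c=cv2.connectedComponentsWithStats(kk);j=1+np.argmax(q[1:,4]);print("hole",q[j].tolist(),c[j].round(1))
    foot=s["position"]+R@[-.0024,-.0014,.0555]
    for u in(e[0],c[j]):
        p=onz("wrist",*u,.114,s);print("nut",p.round(4),"tool shift",(R.T@((p-foot)*[1,1,0])).round(4))
    print("foot",foot.round(4),"axis lean",(R@[-.006,-.029,1]).round(3))
if __name__=="__main__":meas()
E
python3 m.py
```

```text
5.8 [0.4896 0.1777 0.2016] box [228, 166, 53, 50, 1639] circ [254.1 191.5] 26.7
hole [243, 181, 24, 23, 395] [254.6 192.1]
nut [0.4875 0.185  0.114 ] tool shift [0.01   0.0005 0.    ]
nut [0.4881 0.1847 0.114 ] tool shift [0.0095 0.0009 0.    ]
foot [0.4906 0.1755 0.146 ] axis lean [ 0.001 -0.006 -1.   ]
```

Emit:
{"api": "step_arm", "payload": {
  "commands": [
    {"travel": [0.005,0.0,0.0],"turn": [0,0,0]},
    {"travel": [0.0098,0.0002,0.01],"turn": [0,0,0]},
    {"travel": [0.0098,0.0001,0.022],"turn": [0,0,0]},
    {"travel": [0.0098,0.0001,0.022],"turn": [0,0,0]},
    {"travel": [0.0098,0.0001,0.022],"turn": [0,0,0]}
  ]
}}

```text
time: 6.35
position: [0.4857, 0.1879, 0.1779]
tool_rot: [1.777, 2.573, 0.031]
ft_force: [0.2, 1.0, -0.7]
grip_width: 0.312
grip_force: 19.9
```

```bash
python3 m.py
```

```text
6.35 [0.4857 0.1879 0.1779] box [233, 188, 52, 46, 1003] circ [256.7 212.3] 27.7
hole [246, 203, 19, 5, 64] [255.4 205.6]
nut [0.488 0.187 0.114] tool shift [0.0008 0.0019 0.    ]
nut [0.4851 0.1918 0.114 ] tool shift [0.0063 0.0009 0.    ]
foot [0.4865 0.1856 0.1224] axis lean [-0.002 -0.008 -1.   ]
```

```bash
cat > m2.py <<'E'
from h import *
s=ctrl.get_state();R=Ro.from_rotvec(s["tool_rot"]).as_matrix()
im=ctrl.get_image("wrist");cv2.imwrite("pics/w6.png",cv2.resize(im[150:300,190:330,::-1],None,fx=4,fy=4))
h=cv2.cvtColor(im,cv2.COLOR_RGB2HSV)
k=cv2.inRange(h,np.array((15,100,130)),np.array((32,255,255)));k[:,:200]=0;k[:,320:]=0;k[228:]=0
for r in range(186,228,3):
    c=np.where(k[r])[0];print(r,(c.min(),c.max(),(c.min()+c.max())/2) if len(c) else None,end=' ')
sh=[np.where((h[r,225:290,1]<70)&(h[r,225:290,2]<140))[0]+225 for r in range(205,228,3)]
print();print([(a.min(),a.max()) for a in sh if len(a)])
print(s["time"],s["position"].round(4))
E
python3 m2.py
```

```text
186 None 189 (np.int64(244), np.int64(264), np.float64(254.0)) 192 (np.int64(239), np.int64(271), np.float64(255.0)) 195 (np.int64(235), np.int64(275), np.float64(255.0)) 198 (np.int64(233), np.int64(278), np.float64(255.5)) 201 (np.int64(235), np.int64(280), np.float64(257.5)) 204 (np.int64(246), np.int64(281), np.float64(263.5)) 207 (np.int64(227), np.int64(282), np.float64(254.5)) 210 (np.int64(227), np.int64(283), np.float64(255.0)) 213 (np.int64(227), np.int64(283), np.float64(255.0)) 216 (np.int64(227), np.int64(282), np.float64(254.5)) 219 (np.int64(227), np.int64(282), np.float64(254.5)) 222 (np.int64(228), np.int64(282), np.float64(255.0)) 225 (np.int64(200), np.int64(278), np.float64(239.0)) 
[(np.int64(227), np.int64(288)), (np.int64(245), np.int64(289)), (np.int64(244), np.int64(289)), (np.int64(244), np.int64(289)), (np.int64(243), np.int64(289)), (np.int64(247), np.int64(289)), (np.int64(225), np.int64(289)), (np.int64(225), np.int64(283))]
6.4 [0.4861 0.188  0.1785]
```

View pics/w6.png

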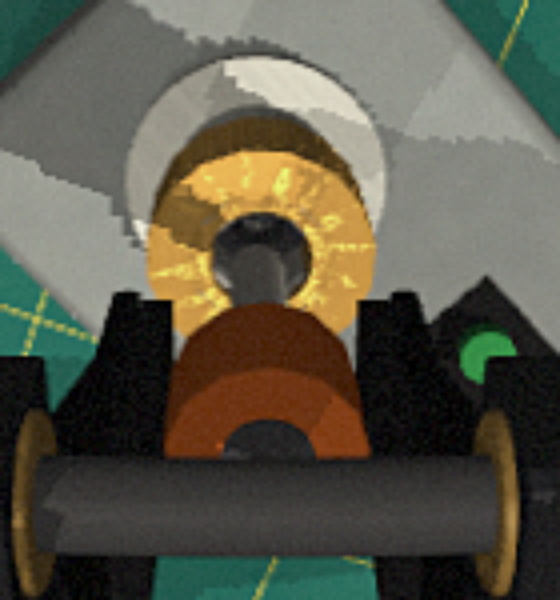

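The foot is right above the hole: hole at crop (261,260), foot about (258,245).

```bash
python3 - <<'E'
from h import *
s=ctrl.get_state();R=Ro.from_rotvec(s["tool_rot"]).as_matrix();foot=s["position"]+R@[-.0024,-.0014,.0555]
print(s["time"],s["position"].round(4),foot.round(4),s["ft_force"].round(2))
for v in (214,215.): p=onz("wrist",255.1,v,.114,s);print(p.round(4),(R.T@((p-foot)*[1,1,0])).round(4))
# top edges at y extremes
for v,dx in((187.5,-.022),(203,-.01)):
    p=onz("wrist",255.1,v,.114,s);print((R.T@((p-foot)*[1,1,0]))[0]+dx)
E
```

```text
6.45 [0.4863 0.188  0.1788] [0.4872 0.1858 0.1233] [ 0.11  0.85 -1.07]
[0.4882 0.1851 0.114 ] [-0.001   0.0007  0.    ]
[0.4885 0.1844 0.114 ] [-0.0018  0.0007  0.    ]
-0.0016733991989416053
-0.0019658308861248627
```

Emit:
{"api": "step_arm", "payload": {
  "commands": [
    {"travel": [-0.0012,0.0006,0.0],"turn": [0,0,0]},
    {"travel": [-0.0013,0.0005,0.005],"turn": [0,0,0]},
    {"travel": [-0.0013,0.0003,0.01],"turn": [0,0,0]},
    {"travel": [-0.0013,0.0002,0.015],"turn": [0,0,0]},
    {"travel": [-0.0013,0.0001,0.02],"turn": [0,0,0]}
  ]
}}

```text
time: 6.95
position: [0.487, 0.1872, 0.1582]
tool_rot: [1.777, 2.573, 0.033]
ft_force: [0.7, 0.2, -1.0]
grip_width: 0.312
grip_force: 19.9
```

Emit:
{"api": "step_arm", "payload": {
  "commands": [
    {"travel": [0,0,0.002],"turn": [0,0,0]},
    {"travel": [0,0,0.003],"turn": [0,0,0]},
    {"travel": [0,-0.0001,0.004],"turn": [0,0,0]}
  ]
}}

```text
time: 7.25
position: [0.4873, 0.1873, 0.1548]
tool_rot: [1.777, 2.572, 0.034]
ft_force: [-0.8, 0.3, -1.8]
grip_width: 0.317
grip_force: 19.9
```

Emit:
{"api": "step_arm", "payload": {
  "commands": [
    {"travel": [0,0,0.002],"turn": [0,0,0]},
    {"travel": [0,-0.0001,0.004],"turn": [0,0,0]},
    {"travel": [0,-0.0001,0.006],"turn": [0,0,0]},
    {"travel": [0,-0.0002,0.0075],"turn": [0,0,0]}
  ],
  "force": 10
}}

```text
time: 7.65
position: [0.4873, 0.1871, 0.1472]
tool_rot: [1.777, 2.572, 0.034]
ft_force: [0.9, -0.4, -1.2]
grip_width: 0.314
grip_force: 10.0
```

Emit:
{"api": "step_arm", "payload": {
  "commands": [
    {"travel": [0,0,0.0015],"turn": [0,0,0]},
    {"travel": [0,-0.0001,0.003],"turn": [0,0,0]},
    {"travel": [0,-0.0001,0.0045],"turn": [0,0,0]},
    {"travel": [0,-0.0001,0.006],"turn": [0,0,0]}
  ]
}}

```text
time: 8.05
position: [0.4873, 0.1872, 0.1412]
tool_rot: [1.777, 2.572, 0.034]
ft_force: [0.1, -0.6, -1.0]
grip_width: 0.319
grip_force: 10.0
```

Emit:
{"api": "step_arm", "payload": {
  "commands": [
    {"travel": [0,0,0.001],"turn": [0,0,0]},
    {"travel": [0,0,0.002],"turn": [0,0,0]},
    {"travel": [0,-0.0001,0.003],"turn": [0,0,0]}
  ]
}}

```text
time: 8.35
position: [0.4873, 0.1872, 0.1382]
tool_rot: [1.777, 2.572, 0.034]
ft_force: [0.0, -0.2, -0.2]
grip_width: 0.318
grip_force: 10.0
```

Emit:
{"api": "step_arm", "payload": {
  "commands": [
    {"travel": [0,0,0.001],"turn": [0,0,0]},
    {"travel": [0,0,0.002],"turn": [0,0,0]}
  ]
}}

```text
time: 8.55
position: [0.4877, 0.1875, 0.1377]
tool_rot: [1.777, 2.572, 0.036]
ft_force: [-3.8, -2.2, 12.9]
grip_width: 0.317
grip_force: 10.0
```

Emit:
{"api": "step_arm", "payload": {
  "commands": [
    {"travel": [0,0,0.001],"turn": [0,0,0]},
    {"travel": [0,0,0.001],"turn": [0,0,0]}
  ]
}}

```text
time: 8.75
position: [0.4882, 0.1877, 0.1375]
tool_rot: [1.777, 2.572, 0.038]
ft_force: [-3.2, -0.9, 10.8]
grip_width: 0.318
grip_force: 9.9
```

Bottomed at the predicted height with a light 11–13 N. I'll release.

Emit:
{"api": "step_arm", "payload": {
  "commands": [
    {"travel": [0,0,-0.001],"turn": [0,0,0]},
    {"travel": [0,0,-0.001],"turn": [0,0,0]},
    {"travel": [0,0,-0.001],"turn": [0,0,0]},
    {"travel": [0,0,-0.001],"turn": [0.7,0,0]},
    {"travel": [0,0,-0.001],"turn": [1.5,0,0]}
  ],
  "gripper": 0.75
}}

```text
time: 9.25
position: [0.487, 0.1873, 0.1361]
tool_rot: [-1.785, -2.584, 0.002]
ft_force: [0.5, -0.1, -0.4]
grip_width: 0.684
grip_force: 0.0
```

```bash
python3 - <<'E'
from h import *
s=ctrl.get_state();R=Ro.from_rotvec(s["tool_rot"]).as_matrix()
print(s["time"],s["position"].round(4),s["grip_width"],s["ft_force"].round(1),R.round(3),world(s,[.488,.185,.103]).round(4),s["joint_positions"].round(2))
im=ctrl.get_image("wrist");a=ctrl.get_image("scene")
cv2.imwrite("pics/w7.png",cv2.resize(np.hstack([im[150:300,190:330],a[130:280,280:420]])[:,:,::-1],None,fx=2.8,fy=2.8))
for p,t in blobs(im[:, 190:330].copy(),(3,150,60),(14,255,255),60):print(p+[190,0],t)
E
```

```text
9.25 [0.487  0.1873 0.1361] 0.6839386040390888 [ 0.5 -0.1 -0.4] [[-0.354  0.935 -0.001]
 [ 0.935  0.354 -0.   ]
 [ 0.    -0.001 -1.   ]] [-0.0025  0.0001  0.0331] [-0.89  0.13  0.51  1.91 -0.07  1.12  0.01]
[255.4 247.3] [40, 228, 52, 37, 1401]
```

View pics/w7.png

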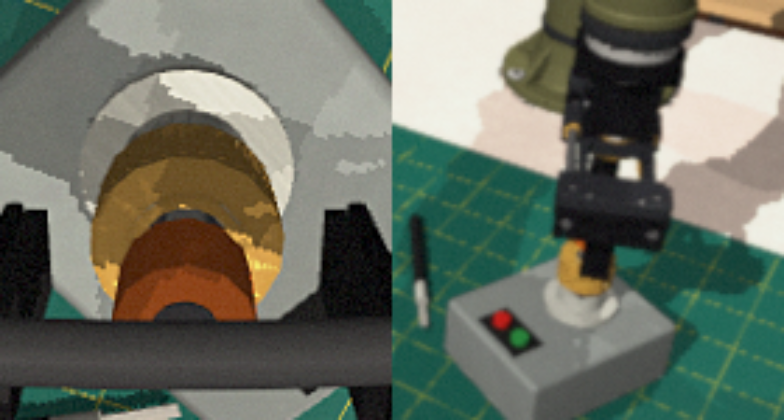

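The drum stands home in the collet, its head low over the nut, and the open fingers are clear on both sides. I'll lower onto the nut.

Emit:
{"api": "step_arm", "payload": {
  "commands": [
    {"travel": [-0.0025,0,0.008],"turn": [0,0,0]},
    {"travel": [-0.0025,0,0.016],"turn": [0,0,0]},
    {"travel": [-0.0025,0,0.024],"turn": [0,0,0]},
    {"travel": [-0.0025,0,0.032],"turn": [0,0,0]},
    {"travel": [-0.0025,0,0.032],"turn": [0,0,0]}
  ]
}}

```text
time: 9.85
position: [0.4871, 0.1845, 0.1026]
tool_rot: [-1.785, -2.584, 0.004]
ft_force: [0.3, 0.1, -0.4]
grip_width: 0.747
grip_force: 0.0
```

Emit:
{"api": "step_arm", "payload": {
  "commands": [
    {"travel": [0,0,0],"turn": [0,0,0]},
    {"travel": [0,0,0],"turn": [0,0,0]},
    {"travel": [0,0,0],"turn": [0,0,0]},
    {"travel": [0,0,0],"turn": [0,0,0]},
    {"travel": [0,0,0],"turn": [0,0,0]}
  ],
  "gripper": 0.3,
  "force": 45
}}

```text
time: 10.35
position: [0.4883, 0.185, 0.1047]
tool_rot: [-1.786, -2.585, -0.001]
ft_force: [-1.0, -0.3, 1.6]
grip_width: 0.497
grip_force: 45.0
```

```bash
cat > t.py <<'E'
from h import *
s=ctrl.get_state();y=Ro.from_rotvec(s["tool_rot"]).as_matrix()[:,1]
print(round(float(s["time"]),2),s["position"].round(4),"yaw",np.degrees(np.arctan2(y[1],y[0])).round(2),"F",s["ft_force"].round(2),"M",s["torque"].round(3),"tau7",s["joint_torque"][6].round(3),"w",s["grip_width"].round(3),s["grip_force"].round(1),s["joint_positions"].round(2))
E
python3 t.py
```

```text
Traceback (most recent call last):
  File "t.py", line 3, in <module>
    print(round(float(s["time"]),2),s["position"].round(4),"yaw",np.degrees(np.arctan2(y[1],y[0])).round(2),"F",s["ft_force"].round(2),"M",s["torque"].round(3),"tau7",s["joint_torque"][6].round(3),"w",s["grip_width"].round(3),s["grip_force"].round(1),s["joint_positions"].round(2))
                                                                                                                                                                                                         ^^^^^^^^^^^^^^^^^^^^^
AttributeError: 'float' object has no attribute 'round'
```

Emit:
{"api": "step_arm", "payload": {
  "commands": [
    {"travel": [0,0,0],"turn": [0,0,2]},
    {"travel": [0,0,0],"turn": [0,0,4]},
    {"travel": [0,0,0],"turn": [0,0,6]},
    {"travel": [0,0,0],"turn": [0,0,8]},
    {"travel": [0,0,0],"turn": [0,0,10]}
  ]
}}

```text
time: 10.85
position: [0.4884, 0.185, 0.1046]
tool_rot: [2.004, 2.419, 0.001]
ft_force: [-1.1, -0.3, 2.2]
grip_width: 0.5
grip_force: 45.0
```

```bash
cat > t.py <<'E'
from h import *
s=ctrl.get_state();y=Ro.from_rotvec(s["tool_rot"]).as_matrix()[:,1]
r=lambda v,n=3:np.round(v,n)
print(r(s["time"],2),r(s["position"],4),"yaw",r(np.degrees(np.arctan2(y[1],y[0])),2),"F",r(s["ft_force"],1),"M",r(s["torque"]),"tau7",r(s["joint_torque"][6]),"w",r(s["grip_width"]),r(s["grip_force"],1),"q",r(s["joint_positions"],2))
E
python3 t.py
```

```text
10.85 [0.4884 0.185  0.1046] yaw 10.72 F [-1.1 -0.3  2.2] M [-0.146  0.081  0.301] tau7 0.03 w 0.5 45.0 q [-0.9   0.17  0.53  1.94 -0.1   1.06 -0.14]
```

Emit:
{"api": "step_arm", "payload": {
  "commands": [
    {"travel": [0,0,0],"turn": [0,0,2.4]},
    {"travel": [0,0,0],"turn": [0,0,4.8]},
    {"travel": [0,0,0],"turn": [0,0,7.2]},
    {"travel": [0,0,0],"turn": [0,0,9.6]},
    {"travel": [0,0,0],"turn": [0,0,12]}
  ]
}}

```text
time: 11.35
position: [0.4886, 0.1851, 0.1047]
tool_rot: [2.246, 2.196, 0.001]
ft_force: [-0.2, -0.5, 1.2]
grip_width: 0.502
grip_force: 45.0
```

```bash
python3 t.py
```

```text
11.35 [0.4886 0.1851 0.1047] yaw -1.29 F [-0.2 -0.5  1.2] M [-0.149  0.043  0.32 ] tau7 0.099 w 0.502 45.0 q [-0.92  0.17  0.55  1.94 -0.1   1.06 -0.35]
```

Emit:
{"api": "step_arm", "payload": {
  "commands": [
    {"travel": [0,0,0],"turn": [0,0,2.4]},
    {"travel": [0,0,0],"turn": [0,0,4.8]},
    {"travel": [0,0,0],"turn": [0,0,7.2]},
    {"travel": [0,0,0],"turn": [0,0,9.6]},
    {"travel": [0,0,0],"turn": [0,0,12]}
  ]
}}

```text
time: 11.85
position: [0.4888, 0.185, 0.1047]
tool_rot: [2.463, 1.949, 0.002]
ft_force: [-0.1, 0.1, 1.2]
grip_width: 0.499
grip_force: 45.0
```

```bash
python3 t.py
```

```text
11.85 [0.4888 0.185  0.1047] yaw -13.3 F [-0.1  0.1  1.2] M [-0.158 -0.061  0.319] tau7 0.098 w 0.499 45.0 q [-0.94  0.17  0.57  1.94 -0.11  1.06 -0.55]
```

Emit:
{"api": "step_arm", "payload": {
  "commands": [
    {"travel": [0,0,0],"turn": [0,0,2.4]},
    {"travel": [0,0,0],"turn": [0,0,4.8]},
    {"travel": [0,0,0],"turn": [0,0,7.2]},
    {"travel": [0,0,0],"turn": [0,0,9.6]},
    {"travel": [0,0,0],"turn": [0,0,12]}
  ]
}}

```text
time: 12.35
position: [0.489, 0.1849, 0.1047]
tool_rot: [2.653, 1.68, 0.003]
ft_force: [0.9, -0.3, -0.2]
grip_width: 0.498
grip_force: 45.0
```

```bash
python3 t.py
```

```text
12.35 [0.489  0.1849 0.1047] yaw -25.3 F [ 0.9 -0.3 -0.2] M [-0.169 -0.169  0.313] tau7 0.097 w 0.498 45.0 q [-0.95  0.17  0.59  1.94 -0.11  1.06 -0.76]
```

Emit:
{"api": "step_arm", "payload": {
  "commands": [
    {"travel": [0,0,0],"turn": [0,0,2.4]},
    {"travel": [0,0,0],"turn": [0,0,4.8]},
    {"travel": [0,0,0],"turn": [0,0,7.2]},
    {"travel": [0,0,0],"turn": [0,0,9.6]},
    {"travel": [0,0,0],"turn": [0,0,12]}
  ]
}}

```text
time: 12.85
position: [0.4891, 0.1848, 0.1047]
tool_rot: [2.814, 1.394, 0.003]
ft_force: [1.4, 0.1, 0.2]
grip_width: 0.498
grip_force: 45.0
```

```bash
python3 t.py
```

```text
12.85 [0.4891 0.1848 0.1047] yaw -37.31 F [1.4 0.1 0.2] M [-0.235 -0.276  0.328] tau7 0.096 w 0.498 45.0 q [-0.97  0.18  0.61  1.94 -0.11  1.06 -0.96]
```

Emit:
{"api": "step_arm", "payload": {
  "commands": [
    {"travel": [0,0,0],"turn": [0,0,2]},
    {"travel": [0,0,0],"turn": [0,0,4]},
    {"travel": [0,0,0],"turn": [0,0,6]},
    {"travel": [0,0,0],"turn": [0,0,8]},
    {"travel": [0,0,0],"turn": [0,0,10]}
  ]
}}

```text
time: 13.35
position: [0.4892, 0.1847, 0.1047]
tool_rot: [2.925, 1.143, 0.004]
ft_force: [1.3, -0.7, 0.4]
grip_width: 0.497
grip_force: 45.0
```

```bash
python3 t.py
```

```text
13.35 [0.4892 0.1847 0.1047] yaw -47.3 F [ 1.3 -0.7  0.4] M [-0.267 -0.204  0.319] tau7 0.023 w 0.497 45.0 q [-0.99  0.18  0.63  1.94 -0.12  1.06 -1.13]
```

Emit:
{"api": "step_arm", "payload": {
  "commands": [
    {"travel": [0,0,0],"turn": [0,0,2]},
    {"travel": [0,0,0],"turn": [0,0,4]},
    {"travel": [0,0,0],"turn": [0,0,6]},
    {"travel": [0,0,0],"turn": [0,0,8]},
    {"travel": [0,0,0],"turn": [0,0,10]}
  ]
}}

```text
time: 13.85
position: [0.4893, 0.1845, 0.1047]
tool_rot: [3.013, 0.884, 0.004]
ft_force: [1.6, -1.0, -0.7]
grip_width: 0.499
grip_force: 45.0
```

```bash
python3 t.py
```

```text
13.85 [0.4893 0.1845 0.1047] yaw -57.29 F [ 1.6 -1.  -0.7] M [-0.302 -0.353  0.442] tau7 -0.059 w 0.499 45.0 q [-1.01  0.18  0.65  1.94 -0.12  1.06 -1.3 ]
```

Emit:
{"api": "step_arm", "payload": {
  "commands": [
    {"travel": [0,0,0],"turn": [0,0,2]},
    {"travel": [0,0,0],"turn": [0,0,4]},
    {"travel": [0,0,0],"turn": [0,0,6]},
    {"travel": [0,0,0],"turn": [0,0,7.5]}
  ]
}}

```text
time: 14.25
position: [0.4894, 0.1845, 0.1047]
tool_rot: [3.065, 0.686, 0.004]
ft_force: [4.2, -1.4, -0.2]
grip_width: 0.504
grip_force: 45.0
```

```bash
python3 t.py
```

```text
14.25 [0.4894 0.1845 0.1047] yaw -64.78 F [ 4.2 -1.4 -0.2] M [-0.448 -0.515  0.499] tau7 -0.323 w 0.504 45.0 q [-1.02  0.18  0.67  1.94 -0.13  1.06 -1.43]
```

Emit:
{"api": "step_arm", "payload": {
  "commands": [
    {"travel": [0,0,0],"turn": [0,0,0]},
    {"travel": [0,0,0],"turn": [0,0,0]}
  ],
  "force": 58
}}

```text
time: 14.45
position: [0.4894, 0.1845, 0.1047]
tool_rot: [3.065, 0.686, 0.004]
ft_force: [4.5, -2.2, -0.6]
grip_width: 0.495
grip_force: 58.0
```

```bash
python3 t.py
```

```text
14.45 [0.4894 0.1845 0.1047] yaw -64.77 F [ 4.5 -2.2 -0.6] M [-0.574 -0.895  0.259] tau7 -0.278 w 0.495 58.0 q [-1.02  0.18  0.67  1.94 -0.13  1.06 -1.43]
```

Emit:
{"api": "step_arm", "payload": {
  "commands": [
    {"travel": [0,0,0],"turn": [0,0,1]},
    {"travel": [0,0,0],"turn": [0,0,2]}
  ]
}}

```text
time: 14.65
position: [0.4894, 0.1844, 0.1047]
tool_rot: [3.076, 0.632, 0.004]
ft_force: [5.2, -3.1, -1.3]
grip_width: 0.498
grip_force: 58.0
```

```bash
python3 t.py
```

```text
14.65 [0.4894 0.1844 0.1047] yaw -66.76 F [ 5.2 -3.1 -1.3] M [-0.66  -0.942  0.552] tau7 -0.385 w 0.498 58.0 q [-1.02  0.18  0.67  1.94 -0.13  1.06 -1.46]
```

Emit:
{"api": "step_arm", "payload": {
  "commands": [
    {"travel": [0,0,0],"turn": [0,0,1]},
    {"travel": [0,0,0],"turn": [0,0,1.5]}
  ]
}}

```text
time: 14.85
position: [0.4894, 0.1844, 0.1047]
tool_rot: [3.084, 0.593, 0.004]
ft_force: [5.1, -2.0, -0.5]
grip_width: 0.497
grip_force: 58.0
```

```bash
python3 t.py
```

```text
14.85 [0.4894 0.1844 0.1047] yaw -68.25 F [ 5.1 -2.  -0.5] M [-0.651 -0.917  0.568] tau7 -0.553 w 0.497 58.0 q [-1.03  0.18  0.68  1.94 -0.13  1.06 -1.49]
```

Both the torque reading (+0.25 N m) and the angle past first contact (about +0.33 N m) put the grip inside the window, so I'll let go.

Emit:
{"api": "step_arm", "payload": {
  "commands": [
    {"travel": [0,0,0],"turn": [0,0,0]},
    {"travel": [0,0,0],"turn": [0,0,0]},
    {"travel": [0,0,0],"turn": [0,0,0]},
    {"travel": [0,0,0],"turn": [0,0,0]},
    {"travel": [0,0,0],"turn": [0,0,0]}
  ],
  "gripper": 0.75
}}

```text
time: 15.35
position: [0.4878, 0.1851, 0.1042]
tool_rot: [-3.085, -0.592, 0.001]
ft_force: [0.4, 0.5, -0.0]
grip_width: 0.738
grip_force: 0.0
```

Emit:
{"api": "step_arm", "payload": {
  "commands": [
    {"travel": [0,0,-0.015],"turn": [0,0,0]},
    {"travel": [0,0,-0.04],"turn": [0,0,0]},
    {"travel": [0,0,-0.07],"turn": [0,0,0]},
    {"travel": [0,0,-0.11],"turn": [0,0,0]},
    {"travel": [0,0,-0.14],"turn": [0,0,0]}
  ]
}}

```text
time: 15.85
position: [0.4887, 0.1848, 0.2478]
tool_rot: [-3.084, -0.591, -0.004]
ft_force: [0.3, 0.7, 0.2]
grip_width: 0.754
grip_force: 0.0
```

```bash
python3 - <<'E'
from h import *
s=ctrl.get_state();print(s["position"].round(4),s["ft_force"].round(1),s["torque"].round(2),s["grip_width"])
im=ctrl.get_image("wrist");p=[b for b in blobs(im,(3,150,60),(14,255,255),200)]
for c,t in p:print(c,t,onz("wrist",*c,.150,s).round(4))
E
```

```text
[0.4887 0.1848 0.2478] [0.3 0.7 0.2] [-0.06  0.09 -0.03] 0.7542030291753291
[257.2 192.4] [242, 175, 32, 36, 709] [0.4919 0.1854 0.15  ]
[450.  232.1] [438, 220, 30, 27, 210] [ 0.5264 -0.0242  0.15  ]
```

```bash
python3 -c "
from bench import ctrl
print(ctrl.close_job())"
```

```text
the job is handed in; nothing more can be done
None
```

I set the sanding drum fully home in the collet, tightened the nut to about 0.25–0.33 N m above free turning, let go, and handed the job in at about 16 s; no verdict was returned.

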